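# Slide a T-bolt under a clamp strap and tighten its wing nut

### The arm

A 7-joint arm with a two-finger parallel gripper is mounted at the origin on the work surface. World frame = base frame: x ahead of the robot, y to its left, z up, the work surface at z = 0. Lengths are in m, angles in degrees, forces in N, time in s.
With the tool pointing down it reaches from about 0.4 to 0.75 m from the base axis. Payload 19.5 kg.
Tool frame: the origin (TCP) lies midway between the tips of the shut fingers; the grasp point (between the pads) lies behind it (manip.grasp_offset is the x of the grasp point in the tool frame, in m); x points along the fingers, z is the direction in which the jaws open and shut, and the axes are right-handed (so a half turn about x gives the same grasp; the last joint's range is limited). The gripper opens to 85 mm and grips with 20 to 120 N. Pads are 22 mm wide; open, the fingers measure 114 mm over their backs; the gripper's body (76 mm by 85 mm) begins 54 mm behind the grasp point. The pads swing forward as they close: fully open they stand 13 mm farther back than shut.
Start: joints at [-76.358, 40.479, -1.581, 85.061, 1.261, 54.483, -4.326], TCP at [0.159, 0.553, 0.201] pointing down, gripper open.
Joint ranges: [-155.06, 155.06], [-18.47, 123.98], [-90, 86.84], [0, 140.48], [-83.41, 263.41], [0, 116], [-161.91, 161.91]. Speed limits (degrees/s): [108.29, 108.29, 147.25, 147.25, 172.46, 172.46, 172.46].

### API

Orientations are given as a 3x3 rotation matrix whose columns are the frame's x, y, z axes.
In Python, from rig import manip gives the robot as it stands.
- The arm moves only by the shell command python3 -m inch 'ROWS' [FORCE]. ROWS is a JSON object of lists of equal length, an entry for each row: "offset": the shift along the tool's x, y, z in m, a list of three; "roll": the turn about the tool's x in degrees; "claw": the finger opening in m, from 0 to 0.0854. In form: {"offset": [[tx, ty, tz], ...], "roll": [roll, ...], "claw": [claw, ...]}. A call has 1 to 12 rows; each row is the pose to reach, as a shift and turn from the pose commanded when the call began, along the tool's axes at that moment; what a row does not reach only later rows make up. A row lasts 1/8 s, in which the tool goes at most 62.5 mm and 10.7 degrees, less where a joint would pass 70% of its speed; a pose out of reach is approached as far as the arm can. A call with a gripper value outside its range is refused whole. The fingers move at their own pace and stop on an object; FORCE is the grip in N (left out, the last holds). Time passes only in rows, so rows that repeat a pose let the fingers close. It gives the time, the measured TCP pose, the force and the opening at its end, in the units of the state.
- manip.get_obs(): the state, without advancing time (a new reading comes with each control period).
- manip.read_camera(name): name is "scene" or "side" or "wrist"; returns a dict with "img" (420x560x3 uint8, red, green, blue), "fx", "fy", "cx", "cy" (pixels), "rvec" (rotation vector, rad) and "tvec" (3), from world to camera coordinates, as OpenCV has them; the wrist camera has in their place "mount" (4x4, takes a point from camera to tool coordinates, whose origin is the TCP and whose axes are the tool frame's). Camera axes: x right, y down, z forward; pixel columns grow to the right and rows downward; lengths in m; the calibration is good to about 2 mm. A picture is of the moment at which its call begins: read the wrist's pose just before it. There is no depth.
- manip.job_done(): hands the job in, once; it reports no verdict.
The state is a dict: "time": time; "q": joint angles; "joint_velocities": joint speeds; "effort": joint torques, N m; "eef_pos": TCP position; "orientation": TCP orientation; "ft_force": force on the tool from outside, world axes, zero at the start; "ft_torque": the same for the moment, N m; "width": finger opening in m.
Only numpy, scipy, OpenCV 4.12 (cv2) and the standard library are available. Lean on these libraries where they do the work, as an engineer would, in place of code of your own. Each camera call takes 0.05 s, during which the arm holds its last target.

### The job

Pick up the wing-nut bolt with the square steel head (not the one on a round rubber foot or the one with a hexagon head) and lower it upright into the wide opening of the jig board's T-slot. Turn the head square to the slot and, with the nut still loose, slide the bolt along the slot into the fork of the steel clamp strap until its washer lies wholly over both arms. There tighten the nut by turning its wing about a quarter turn clockwise seen from above, and let go, leaving the bolt upright.

Things in the scene. Friction and masses are not known exactly. Their poses are not given: they have to be found in the camera images.
- tbolt: Loose T-bolt on its head, 90 mm tall, 0.26 kg. In mm: square steel head 42x42x10, shank d12, washer d34 at 53-56 up, black wing nut: bar 54 long, 12 wide, 56-90 up (d22 hub in its lowest 12): grip across the 12, 75-80 up. Origin: centre of head's underside; z up, x, y along head's sides; wing along x at nut 0. Look-alikes: on a round d68 rubber foot; on a 35 hex head, 68 tall; also a spanner.
- tbolt_nut (a joint): Turn of the T-bolt's wing nut, rad: 0 loose (start), grows clockwise seen from above, stop at 1.6; tight is over 0.7. Drag 0.06 N m; stays where left. Turning the wing turns the whole free bolt; in the slot the head turns up to 12 degrees off square, jams on the walls (25 degrees limit to limit), then the nut turns.
- jig: Fixed wooden board 246x150 mm, 30 mm high, T-slot along its x. Origin: on the bench under the centre of the wide opening; z up, x towards the strap. Slot floor 8 mm over bench. In mm: opening x -42 to 44, y +-37; sides narrow from x 26 to 48 to the slot's inner width 50. x 44 to 150: lips cover it (gap 24 wide, space under them 8 to 22 high, top 30). Nothing on it is over 58 mm high.
- fork (a point): Point on the slot's floor, 104 mm along x from the jig's origin, 8 mm over the bench, axes as the jig: where the bolt's origin should end (19 mm short to 16 mm beyond counts). Over it a fixed steel U strap, 48 to 58 mm over the bench, on a pine workpiece: arms 18 wide, gap 24, open towards the opening, from 32 mm before this point to the fork's bottom 16 mm beyond (bolt stops 10 mm beyond).
There are look-alikes about, which are no part of the job. What is shaped like the tbolt but purple or turquoise is not meant.

How it is judged:
By the outcome, as a careful person would: the job done as asked, in the order asked, and still so for the second after the job is handed in, with the robot touching nothing.
It also fails if it takes over 48 s, if anything falls off the work surface, if the arm or the gripper's body presses on something with over 40 N, if the wrist force passes 120 N, or if a joint passes its speed limit or range.

## Working session

There is one attempt and no reset: what is moved stays moved. The work goes in short steps, Python scripts to look and compute and a shell command to move; the robot and the scene stay as the last step left them, time stands still between calls to the robot, and variables do not carry over. Pictures are saved under pics/ and viewed, and the job is handed in when it is done.

```bash
mkdir -p pics; ls; python3 - <<'E'
from rig import manip
import cv2,numpy as np
o=manip.get_obs(); print(o['time'],o['eef_pos'],np.round(o['orientation'],3),o['width'],manip.grasp_offset,o['ft_force'])
for n in ['scene','side','wrist']:
    c=manip.read_camera(n); cv2.imwrite(f'pics/{n}0.png',c['img'][:,:,::-1]); print({k:v for k,v in c.items() if k!='img'})
E
```

```text
pics
0.0 [0.15869506 0.5523774  0.20095693] [[-0.    -0.961  0.276]
 [-0.001  0.276  0.961]
 [-1.    -0.    -0.001]] 0.08545892302515871 -0.0187 [ 0.32283922 -0.70493829  0.4619961 ]
{'fx': 386.7426899517384, 'fy': 386.7426899517384, 'cx': 277.1106058187403, 'cy': 207.61352494063473, 'rvec': array([ 1.52123796,  2.22092899, -0.74822879]), 'tvec': array([ 0.28972073, -0.31712426,  1.0939692 ])}
{'fx': 386.66574778973313, 'fy': 386.66574778973313, 'cx': 281.2118417444841, 'cy': 212.31022643623606, 'rvec': array([ 2.33105081, -0.18709856,  0.08573067]), 'tvec': array([-0.53882491,  0.01143522,  0.93962629])}
{'fx': 371.3263177349886, 'fy': 371.3263177349886, 'cx': 274.6157892342316, 'cy': 213.9589551170551, 'mount': array([[ 6.68485169e-04, -2.94139916e-01,  9.55762137e-01,
        -1.73271002e-01],
       [ 4.88928357e-04, -9.55762140e-01, -2.94140259e-01,
         7.30112058e-02],
       [ 9.99999657e-01,  6.63927612e-04, -4.95099469e-04,
        -3.10618353e-04],
       [ 0.00000000e+00,  0.00000000e+00,  0.00000000e+00,
         1.00000000e+00]])}
```

View pics/scene0.png

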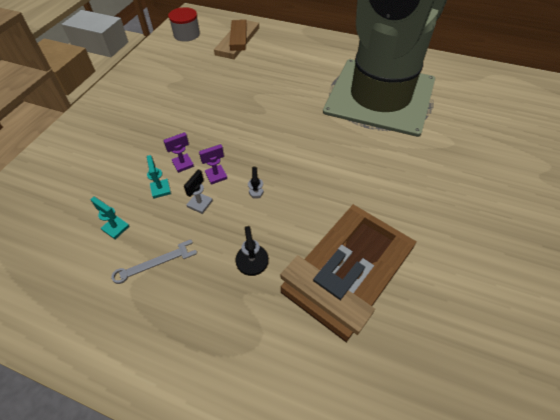

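View pics/side0.png

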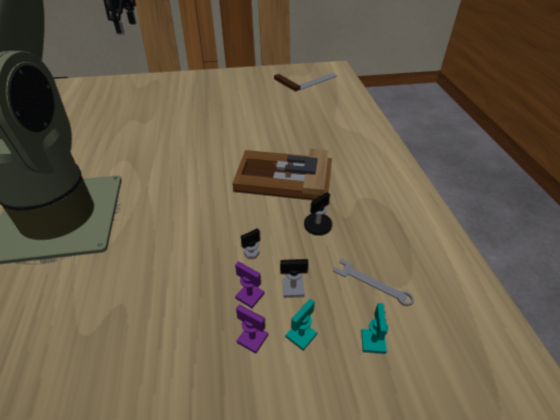

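View pics/wrist0.png

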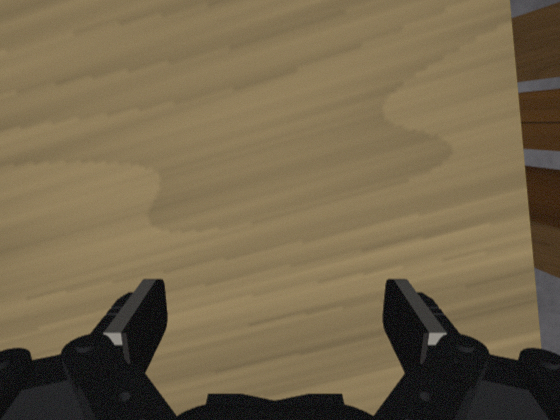

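The target (grey square head, black wing) is at scene (199,195) and side (293,278). The jig is around scene (350,265) and side (285,172). I'll zoom in on both.

```bash
cat > h.py <<'E'
import cv2,numpy as np
from rig import manip
def proj(c,P):
    K=np.array([[c['fx'],0,c['cx']],[0,c['fy'],c['cy']],[0,0,1]])
    return cv2.projectPoints(np.array(P,float).reshape(-1,3),c['rvec'],c['tvec'],K,None)[0].reshape(-1,2)
def wcam(c,o):
    T=np.eye(4);T[:3,:3]=o['orientation'];T[:3,3]=o['eef_pos']
    M=np.linalg.inv(T@c['mount']); c['rvec']=cv2.Rodrigues(M[:3,:3])[0].ravel(); c['tvec']=M[:3,3]; return c
def back(c,uv,z):
    R=cv2.Rodrigues(np.array(c['rvec']))[0]; C=-R.T@c['tvec']
    d=R.T@np.array([(uv[0]-c['cx'])/c['fx'],(uv[1]-c['cy'])/c['fy'],1])
    return C+d*(z-C[2])/d[2]
def crop(img,x0,y0,x1,y1,s,name):
    cv2.imwrite(name,cv2.resize(img[y0:y1,x0:x1,::-1],None,fx=s,fy=s,interpolation=cv2.INTER_CUBIC))
E
python3 - <<'E'
from h import *
import pickle
c=manip.read_camera('scene'); s=manip.read_camera('side'); pickle.dump((c,s),open('cs.pkl','wb'))
crop(c['img'],160,140,260,220,8,'pics/sc_b.png');crop(s['img'],240,220,340,300,8,'pics/si_b.png')
crop(c['img'],270,200,420,345,4,'pics/sc_j.png');crop(s['img'],225,140,345,205,6,'pics/si_j.png')
E
```

```text
(no output)
```

View pics/sc_b.png

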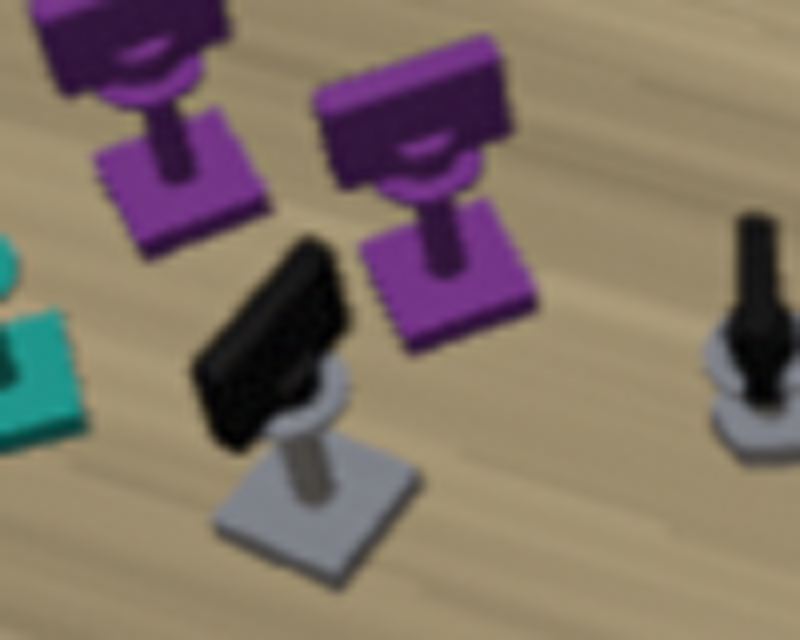

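View pics/si_b.png

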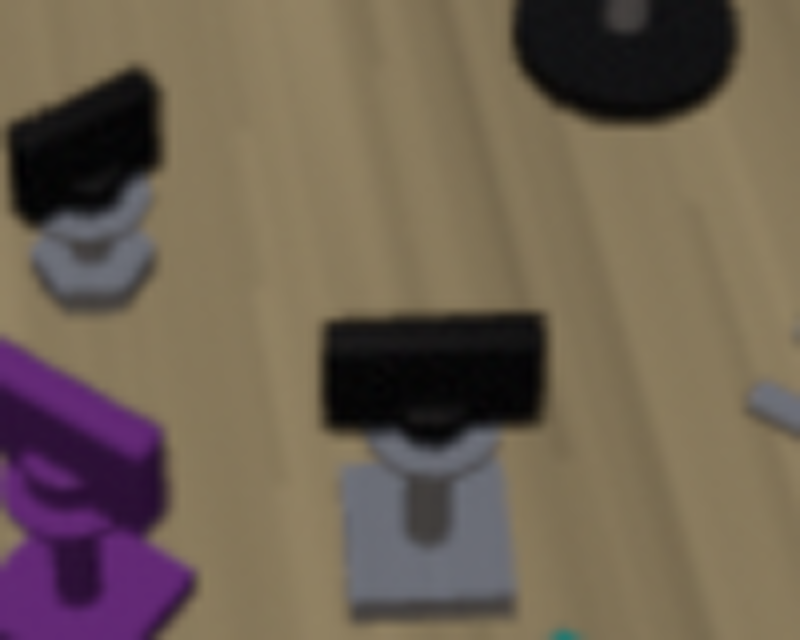

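View pics/sc_j.png

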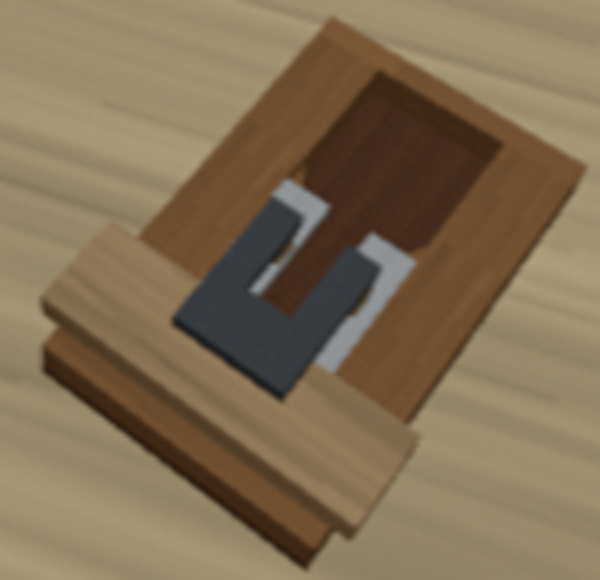

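View pics/si_j.png

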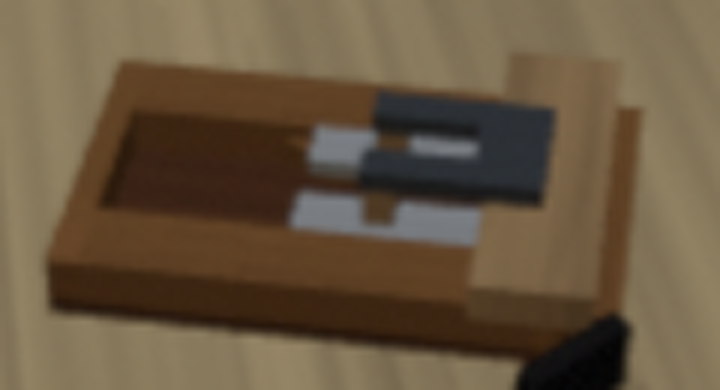

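```bash
cat > fit.py <<'E'
from h import *
import pickle
from scipy.optimize import least_squares
c,s=pickle.load(open('cs.pkl','rb'))
def full(l,x0,y0,k): return np.array([[(u+.5)/k-.5+x0,(v+.5)/k-.5+y0] for u,v in l])
def pose(p,P):
    a=p[2]; P=np.array(P,float)/1000
    return np.c_[P[:,0]*np.cos(a)-P[:,1]*np.sin(a)+p[0],P[:,0]*np.sin(a)+P[:,1]*np.cos(a)+p[1],P[:,2]]
J=lambda b:[(b,-75,30),(b,75,30),(-42,-37,30),(-42,37,30),(72,-30,58),(72,30,58),(72,-12,58),(72,12,58),(120,-12,58),(120,12,58)]
# scene order
Ps=full([(333,18),(585,168),(380,70),(502,147),(270,198),(382,265),(303,213),(352,247),(250,290),(293,315)],270,200,4)
Pi=full([(50,262),(125,62),(105,207),(135,112),(360,180),(377,90),(365,153),(374,122),(480,150),(480,125)],225,140,6)
print('jig rough',back(c,Ps[2],.03),back(c,Ps[3],.03),back(s,Pi[2],.03))
def f(p): 
    W=pose(p,J(p[3]))
    return np.r_[(proj(c,W)-Ps).ravel(),(proj(s,W)-Pi).ravel()]
r=least_squares(f,[0.5,0,0,-90],x_scale=[.01,.01,.1,5],loss='soft_l1');print('jig',r.x[:2],np.degrees(r.x[2]),r.x[3]);print(np.round(f(r.x).reshape(2,-1,2),1).tolist())
# bolt
H=[(-21,-21,10),(21,-21,10),(21,21,10),(-21,21,10)]
bs=full([(218,515),(340,572),(420,480)],160,140,8); bi=full([(342,465),(497,465),(513,598),(350,605)],240,220,8)
ws=full([(262,307)],160,140,8); wi=full([(435,330)],240,220,8)
print('b',[back(c,q,.01).round(4).tolist() for q in bs],[back(s,q,.01).round(4).tolist() for q in bi])
print('wing',[back(s,q,.09).round(4).tolist() for q in full([(325,333),(545,328)],240,220,8)],[back(c,q,.09).round(4).tolist() for q in full([(205,372),(315,244)],160,140,8)],back(c,ws[0],.09),back(s,wi[0],.09))
E
python3 fit.py
```

```text
jig rough [0.45055964 0.06187356 0.03      ] [0.47517667 0.13027376 0.03      ] [0.45155046 0.06002108 0.03      ]
jig [0.50101191 0.08296378] -17.81796523153336 -54.970942160495994
[[[-0.8, -0.4], [0.2, -0.4], [-0.5, -0.5], [0.7, -1.0], [0.7, -0.8], [0.1, 0.2], [0.5, 0.7], [-0.8, -0.7], [-0.9, -0.6], [-0.5, 0.7]], [[0.2, -0.6], [0.2, -0.6], [-0.7, -0.1], [0.2, -0.7], [0.2, -1.6], [0.6, -0.2], [0.4, -1.3], [0.2, -1.6], [-0.3, 0.9], [0.6, -0.4]]]
b [[0.5408, -0.3143, 0.01], [0.5461, -0.2733, 0.01], [0.5097, -0.2674, 0.01]] [[0.5039, -0.2713, 0.01], [0.5435, -0.2777, 0.01], [0.5393, -0.3182, 0.01], [0.4989, -0.3138, 0.01]]
wing [[0.496, -0.2914, 0.09], [0.5475, -0.2981, 0.09]] [[0.5498, -0.2948, 0.09], [0.501, -0.2895, 0.09]] [ 0.52531597 -0.29187976  0.09      ] [ 0.52176273 -0.29458207  0.09      ]
```

```bash
cat > off.py <<'E'
from h import *
import sys
o=manip.get_obs();R=np.array(o['orientation']);p=np.array(o['eef_pos'])
for a in sys.argv[1:]:
    t=np.array(eval(a)); print(a,np.round(R.T@(t-p),4))
print('t',o['time'],p.round(4),'zang',np.degrees(np.arctan2(R[1,2],R[0,2])),o['width'])
E
python3 off.py "[.52,.3,.23]" "[.55,0,.23]" "[.5235,-.293,.22]"
python3 - <<'E'
from fit import *
for n,uv in dict(p1=(215,178),p2=(183,167),tq=(160,190),hexb=(257,193),rub=(252,260)).items(): print(n,back(c,uv,0))
E
```

```text
[.52,.3,.23] [-0.0287 -0.4169 -0.1429]
[.55,0,.23] [-0.0286 -0.5286 -0.423 ]
[.5235,-.293,.22] [-0.0185 -0.5841 -0.7119]
t 0.25 [0.1588 0.5525 0.2012] zang 73.96727305074923 0.08507553411765342
jig rough [0.45055964 0.06187356 0.03      ] [0.47517667 0.13027376 0.03      ] [0.45155046 0.06002108 0.03      ]
jig [0.50101191 0.08296378] -17.81796523153336 -54.970942160495994
[[[-0.8, -0.4], [0.2, -0.4], [-0.5, -0.5], [0.7, -1.0], [0.7, -0.8], [0.1, 0.2], [0.5, 0.7], [-0.8, -0.7], [-0.9, -0.6], [-0.5, 0.7]], [[0.2, -0.6], [0.2, -0.6], [-0.7, -0.1], [0.2, -0.7], [0.2, -1.6], [0.6, -0.2], [0.4, -1.3], [0.2, -1.6], [-0.3, 0.9], [0.6, -0.4]]]
b [[0.5408, -0.3143, 0.01], [0.5461, -0.2733, 0.01], [0.5097, -0.2674, 0.01]] [[0.5039, -0.2713, 0.01], [0.5435, -0.2777, 0.01], [0.5393, -0.3182, 0.01], [0.4989, -0.3138, 0.01]]
wing [[0.496, -0.2914, 0.09], [0.5475, -0.2981, 0.09]] [[0.5498, -0.2948, 0.09], [0.501, -0.2895, 0.09]] [ 0.52531597 -0.29187976  0.09      ] [ 0.52176273 -0.29458207  0.09      ]
p1 [ 0.4428174 -0.2956157  0.       ]
p2 [ 0.43878083 -0.38449326  0.        ]
tq [ 0.52121071 -0.3983043   0.        ]
hexb [ 4.49357564e-01 -1.84568552e-01  1.11022302e-16]
rub [ 6.13242690e-01 -1.25355125e-01 -1.11022302e-16]
```

```bash
python3 off.py "[.54,.09,.25]"; python3 -m inch '{"offset":[[-0.028,-0.21,-0.07],[-0.028,-0.21,-0.07],[-0.028,-0.21,-0.07],[-0.028,-0.417,-0.143],[-0.028,-0.417,-0.143],[-0.028,-0.417,-0.143],[-0.028,-0.417,-0.143],[-0.05,-0.493,-0.34],[-0.05,-0.493,-0.34],[-0.05,-0.493,-0.34],[-0.05,-0.493,-0.34],[-0.05,-0.493,-0.34]],"roll":[-1,-1,-2,-2,-2,-2,-2,-2,-2,-2,-2,-2],"claw":[0.05,0.05,0.05,0.05,0.05,0.05,0.05,0.05,0.05,0.05,0.05,0.05]}' 40
python3 off.py "[.54,.09,.25]"
```

```text
[.54,.09,.25] [-0.0486 -0.4942 -0.3393]
t 0.25 [0.1588 0.5525 0.2012] zang 73.96727305074923 0.08507553411765342
time: 1.75
eef_pos: [0.539, 0.0875, 0.2516]
orientation: [[0.0, -0.969, 0.246], [-0.001, 0.246, 0.969], [-1.0, -0.0, -0.001]]
ft_force: [0.4, 0.6, 0.6]
width: 0.0501
[.54,.09,.25] [ 0.0016 -0.0003  0.0027]
t 1.75 [0.539  0.0875 0.2516] zang 75.77707468954334 0.05005093970915518
```

```bash
python3 - <<'E'
from h import *
import pickle
o=manip.get_obs();c=wcam(manip.read_camera('wrist'),o);pickle.dump(c,open('wj.pkl','wb'))
crop(c['img'],0,0,560,420,1.42,'pics/wj.png')
E
python3 off.py "[.5235,-.293,.23]"
```

```text
[.5235,-.293,.23] [ 0.0214 -0.0783 -0.3745]
t 1.8 [0.5388 0.0893 0.2514] zang 75.89863916825294 0.050086237000016666
```

View pics/wj.png

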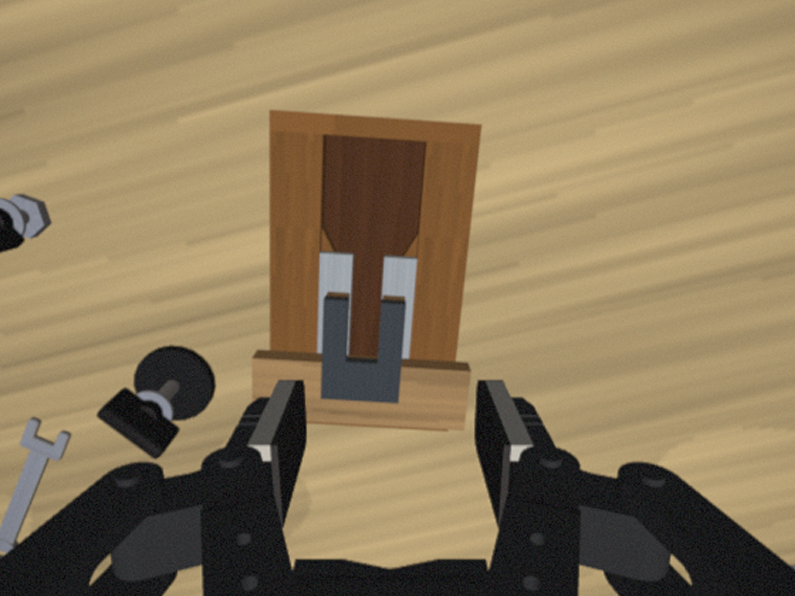

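```bash
python3 -m inch '{"offset":[[0.021,-0.078,-0.375],[0.021,-0.078,-0.375],[0.021,-0.078,-0.375],[0.021,-0.078,-0.375],[0.021,-0.078,-0.375],[0.021,-0.078,-0.375],[0.021,-0.078,-0.375],[0.021,-0.078,-0.375]],"roll":[-1,-2,-3,-4,-5,-6,-7,-7],"claw":[0.05,0.05,0.05,0.05,0.05,0.05,0.05,0.05]}'
python3 - <<'E'
from h import *
import pickle
o=manip.get_obs();c=wcam(manip.read_camera('wrist'),o);pickle.dump(c,open('wb.pkl','wb'))
crop(c['img'],0,0,560,420,1.42,'pics/wb.png')
E
cat >> fit.py <<'E'
w=pickle.load(open('wj.pkl','rb'))
Pw=full([(270,110),(481,125),(323,135),(426,142),(323,299),(406,303),(349,299),(382,301),(346,362),(378,363),(352,254),(385,256)],0,0,1.42)
def f3(p):
    W=pose(p,J(p[3])+[(44,-12,30),(44,12,30)])
    return np.r_[(proj(c,W[:10])-Ps).ravel(),(proj(s,W[:10])-Pi).ravel(),(proj(w,W)-Pw).ravel()]
for g in (f3,lambda p:f3(p)[40:],f):
    r=least_squares(g,[0.5,0.08,-.3,-55],x_scale=[.01,.01,.1,5],loss='soft_l1');print('jig',r.x[:2],np.degrees(r.x[2]),r.x[3],np.round(g(r.x)[-24:],1).tolist())
E
python3 fit.py
```

```text
time: 2.8
eef_pos: [0.524, -0.2919, 0.2301]
orientation: [[-0.0, -0.993, 0.122], [0.001, 0.122, 0.993], [-1.0, 0.0, 0.001]]
ft_force: [0.0, 0.1, 0.1]
width: 0.0499
jig rough [0.45055964 0.06187356 0.03      ] [0.47517667 0.13027376 0.03      ] [0.45155046 0.06002108 0.03      ]
jig [0.50101191 0.08296378] -17.81796523153336 -54.970942160495994
[[[-0.8, -0.4], [0.2, -0.4], [-0.5, -0.5], [0.7, -1.0], [0.7, -0.8], [0.1, 0.2], [0.5, 0.7], [-0.8, -0.7], [-0.9, -0.6], [-0.5, 0.7]], [[0.2, -0.6], [0.2, -0.6], [-0.7, -0.1], [0.2, -0.7], [0.2, -1.6], [0.6, -0.2], [0.4, -1.3], [0.2, -1.6], [-0.3, 0.9], [0.6, -0.4]]]
b [[0.5408, -0.3143, 0.01], [0.5461, -0.2733, 0.01], [0.5097, -0.2674, 0.01]] [[0.5039, -0.2713, 0.01], [0.5435, -0.2777, 0.01], [0.5393, -0.3182, 0.01], [0.4989, -0.3138, 0.01]]
wing [[0.496, -0.2914, 0.09], [0.5475, -0.2981, 0.09]] [[0.5498, -0.2948, 0.09], [0.501, -0.2895, 0.09]] [ 0.52531597 -0.29187976  0.09      ] [ 0.52176273 -0.29458207  0.09      ]
jig [0.5020915  0.08210817] -17.830704056163377 -55.16259552193849 [-0.3, 0.0, 0.4, -0.5, 0.1, -1.2, 0.4, -1.3, 0.6, -0.6, 0.3, 0.1, -0.2, 0.4, -0.2, 0.4, 0.1, -1.0, -0.0, -0.4, 0.7, -0.1, -0.4, -0.1]
jig [0.50245325 0.08187889] -17.835527355298805 -55.33118972817653 [-0.4, 0.3, 0.3, -0.2, -0.0, -0.8, 0.3, -0.9, 0.5, -0.3, 0.1, 0.5, -0.3, 0.8, -0.3, 0.8, -0.0, -0.7, -0.2, -0.0, 0.6, 0.3, -0.5, 0.3]
jig [0.50101191 0.08296378] -17.8179650122109 -54.9709421560584 [-0.9, -0.6, -0.5, 0.7, 0.2, -0.6, 0.2, -0.6, -0.7, -0.1, 0.2, -0.7, 0.2, -1.6, 0.6, -0.2, 0.4, -1.3, 0.2, -1.6, -0.3, 0.9, 0.6, -0.4]
```

View pics/wb.png

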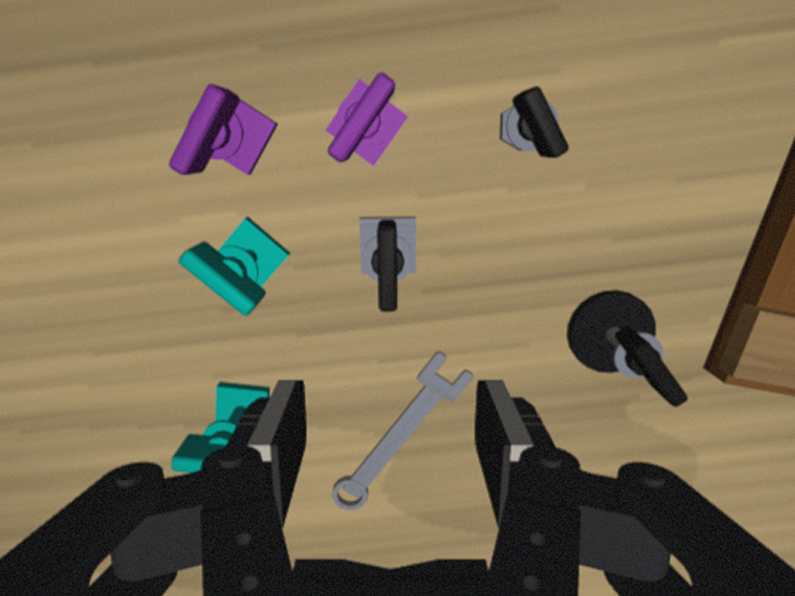

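The wrist view shows the target centred, with its wing running from (387,222) to (387,309), already parallel to the tool's y axis. Next I'll compute its pose.

```bash
python3 - <<'E'
from h import *
import pickle
c=pickle.load(open('wb.pkl','rb'))
q=lambda u,v,z:back(c,((u+.5)/1.42-.5,(v+.5)/1.42-.5),z).round(4)
a,b=q(387.5,222,.09),q(387.5,309,.09);print(a,b,(a+b)/2,np.degrees(np.arctan2(*(b-a)[1::-1])))
h=[q(360,218,.01),q(415.5,217,.01),q(415,274,.01),q(360,274,.01)];print(h,np.mean(h,0))
E
python3 off.py "[.523,-.2935,.079-.0187]"
```

```text
[ 0.4962 -0.2908  0.09  ] [ 0.55   -0.2975  0.09  ] [ 0.5231  -0.29415  0.09   ] -7.098800025170561
[array([ 0.5023, -0.3125,  0.01  ]), array([ 0.5065, -0.2715,  0.01  ]), array([ 0.5498, -0.2766,  0.01  ]), array([ 0.5446, -0.3184,  0.01  ])] [ 0.5258  -0.29475  0.01   ]
[.523,-.2935,.079-.0187] [ 0.17    0.0009 -0.0027]
t 2.85 [ 0.5242 -0.2911  0.2303] zang 83.06548267283968 0.050009708906865506
```

```bash
python3 -m inch '{"offset":[[0.05,0.001,-0.003],[0.09,0.001,-0.003],[0.09,0.001,-0.003],[0.09,0.001,-0.003]],"roll":[0,0,0,0],"claw":[0.05,0.05,0.05,0.05]}'
python3 off.py "[.5235,-.294,.079-.0187]"
```

```text
time: 3.35
eef_pos: [0.5232, -0.2952, 0.1423]
orientation: [[0.002, -0.993, 0.121], [-0.001, 0.121, 0.993], [-1.0, -0.002, -0.0]]
ft_force: [0.6, -0.3, 0.6]
width: 0.0498
[.5235,-.294,.079-.0187] [0.082  0.     0.0012]
t 3.35 [ 0.5232 -0.2952  0.1423] zang 83.0350172246478 0.04976905704251961
```

```bash
python3 -m inch '{"offset":[[0.04,0,0.001],[0.07,0,0.001],[0.08,0,0.001],[0.08,0,0.001],[0.08,0,0.001],[0.08,0,0.001],[0.08,0,0.001],[0.08,0,0.001],[0.08,0,0.001],[0.08,0,0.001]],"roll":[0,0,0,0,0,0,0,0,0,0],"claw":[0.05,0.05,0.05,0.05,0.0,0.0,0.0,0.0,0.0,0.0]}' 60
python3 off.py "[.5235,-.294,.079-.0187]"
```

```text
time: 4.6
eef_pos: [0.5222, -0.2949, 0.0604]
orientation: [[-0.0, -0.992, 0.122], [-0.0, 0.122, 0.992], [-1.0, 0.0, -0.0]]
ft_force: [-0.1, 0.7, -0.7]
width: 0.0002
[.5235,-.294,.079-.0187] [ 0.0001 -0.0012  0.0011]
t 4.6 [ 0.5222 -0.2949  0.0604] zang 82.96796576392865 0.00019549213501102676
```

Width reads 0, so the fingers closed on nothing. I'll check the pictures.

```bash
python3 - <<'E'
from h import *
c=manip.read_camera('wrist');crop(c['img'],0,0,560,420,1.42,'pics/wb2.png')
c=manip.read_camera('side');crop(c['img'],200,160,400,310,4,'pics/s2.png')
E
```

```text
(no output)
```

View pics/wb2.png

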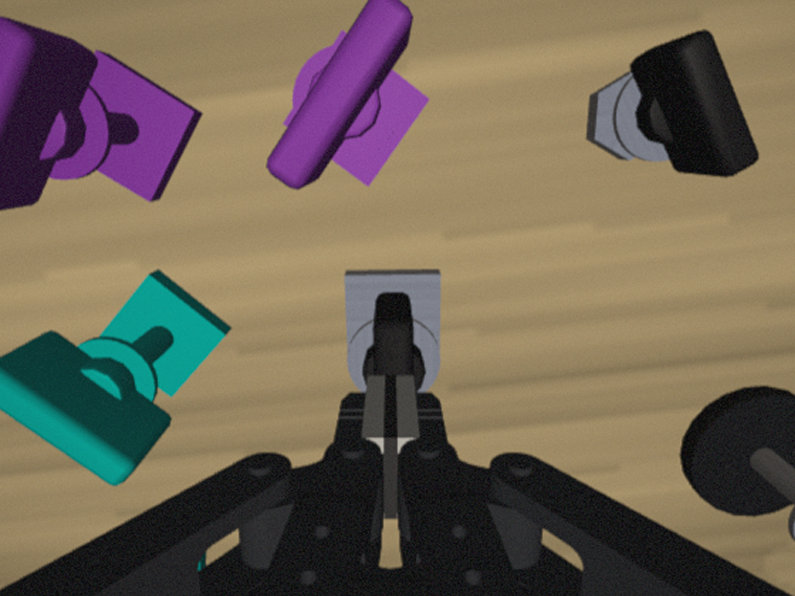

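View pics/s2.png

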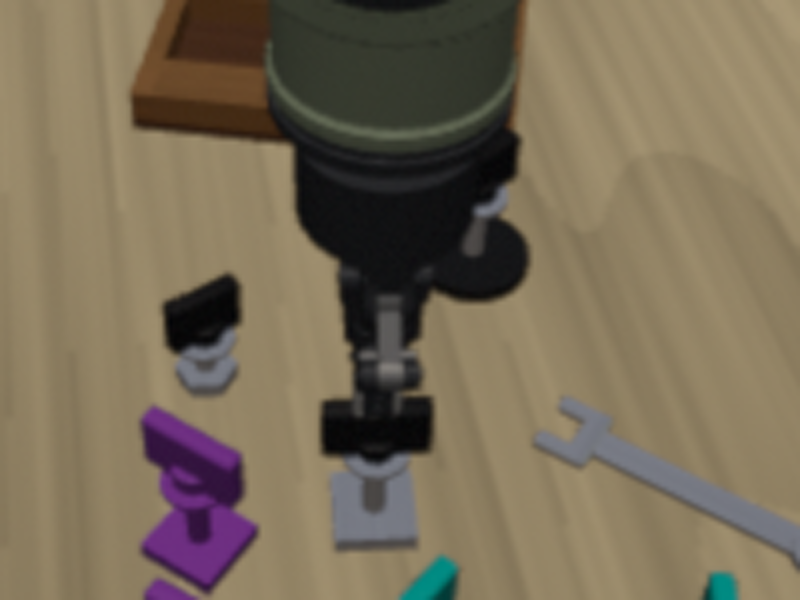

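```bash
python3 - <<'E'
from h import *
o=manip.get_obs();c=wcam(manip.read_camera('wrist'),o);s=manip.read_camera('side')
p=np.array(o['eef_pos']);R=np.array(o['orientation'])
for x in (0,-.0187,-.04): print(x,proj(c,p+R[:,0]*x)*1.42,(proj(s,p+R[:,0]*x)-[200,160])*4)
for q in [(.5235,-.294,.09),(.4965,-.291,.09),(.55,-.2975,.09),(.5235,-.294,.056)]: print(q,proj(c,q)*1.42,(proj(s,q)-[200,160])*4)
crop(c['img'],200,180,350,310,5,'pics/wb3.png');crop(s['img'],260,220,330,300,8,'pics/s3.png')
print(o['width'],o['ft_force'])
E
```

```text
0 [[391.90058651 357.0986315 ]] [[375.0899506  442.27274038]]
-0.0187 [[392.05804706 379.85755046]] [[376.15007885 418.10750621]]
-0.04 [[392.28346167 412.43836319]] [[377.40393868 389.5262318 ]]
(0.5235, -0.294, 0.09) [[395.67275176 398.97921186]] [[379.13668579 401.84170994]]
(0.4965, -0.291, 0.09) [[394.87870035 313.45963925]] [[321.71096005 403.99725522]]
(0.55, -0.2975, 0.09) [[394.63692929 475.14692238]] [[435.58188617 400.63962738]]
(0.5235, -0.294, 0.056) [[394.79047006 355.35337682]] [[377.13027731 446.05498071]]
-0.00018587215106869638 [ 0.03849608 -0.16957802 -0.52885681]
```

View pics/wb3.png

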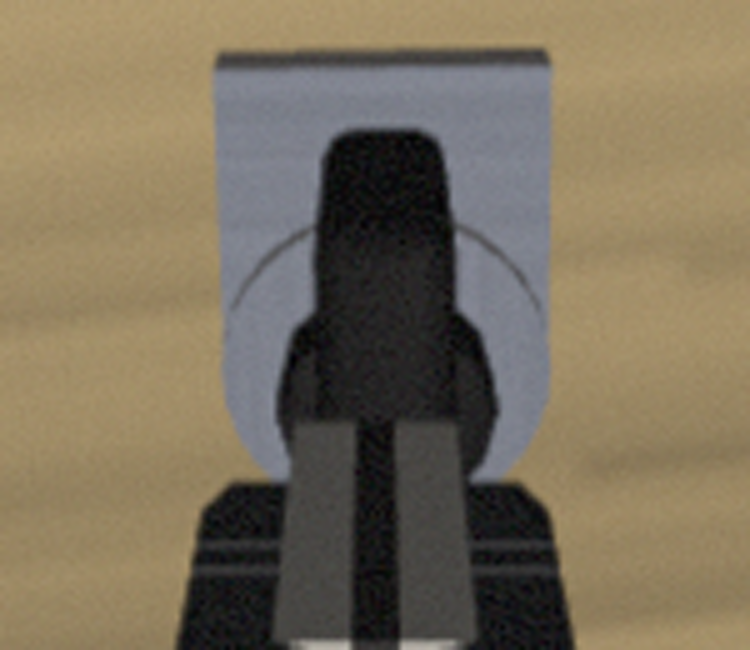

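View pics/s3.png

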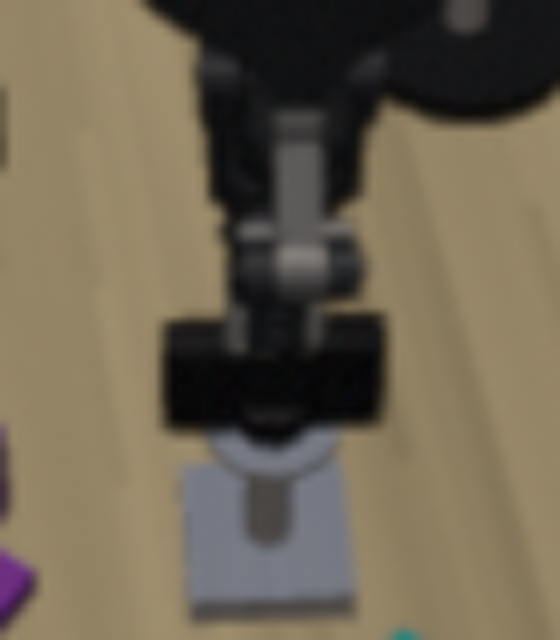

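```bash
python3 - <<'E'
from h import *
o=manip.get_obs();c=wcam(manip.read_camera('wrist'),o);s=manip.read_camera('side');a=manip.read_camera('scene')
p=np.array(o['eef_pos']);R=np.array(o['orientation'])
for x in np.arange(-.04,.001,.005): print(round(x,3),proj(c,p+R@[x,.011,.002]).round(1),proj(s,p+R@[x,0,-.008]).round(1),proj(a,p+R@[x,0,0]).round(1))
crop(a['img'],150,120,250,220,6,'pics/sc3.png')
E
```

```text
-0.04 [[281.4 265.3]] [[294.6 260.8]] [[190.8 173.1]]
-0.035 [[281.2 260.1]] [[294.6 262.5]] [[191.2 174.7]]
-0.03 [[281.  255.1]] [[294.5 264.1]] [[191.7 176.3]]
-0.025 [[280.8 250.5]] [[294.4 265.8]] [[192.2 177.9]]
-0.02 [[280.7 246.1]] [[294.3 267.5]] [[192.6 179.5]]
-0.015 [[280.5 242. ]] [[294.3 269.1]] [[193.  181.1]]
-0.01 [[280.3 238.1]] [[294.2 270.7]] [[193.5 182.6]]
-0.005 [[280.2 234.4]] [[294.1 272.3]] [[193.9 184.2]]
-0.0 [[280.1 230.9]] [[294.  273.9]] [[194.4 185.7]]
```

View pics/sc3.png

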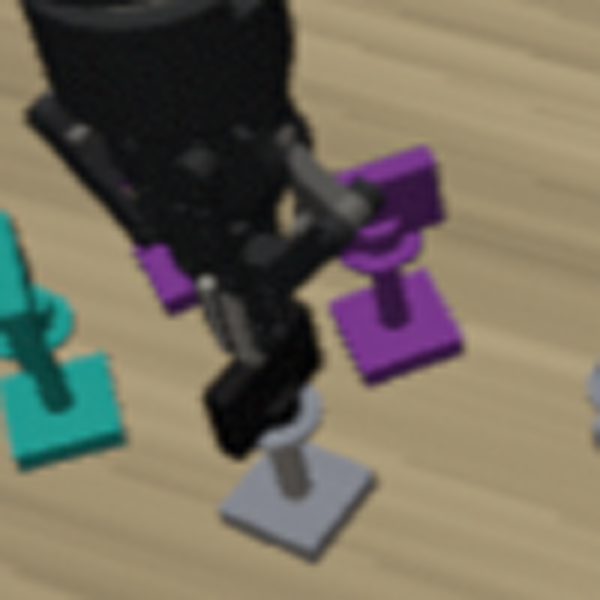

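All three views put the visible fingertips about 30–40 mm behind the reported TCP, at z of about 0.095, just above the wing. The fingers closed above the bolt without touching it. I'll reopen them, go lower using the camera estimate, and check the force.

```bash
python3 -m inch '{"offset":[[0,0.0,0.001],[0,0.0,0.001],[0,0.0,0.001],[0.008,0,0.001],[0.016,0,0.001],[0.024,0,0.001],[0.024,0,0.001],[0.024,0,0.001]],"roll":[0,0,0,0,0,0,0,0],"claw":[0.05,0.05,0.05,0.05,0.05,0.05,0.05,0.05]}' 60
python3 - <<'E'
from h import *
c=manip.read_camera('side');crop(c['img'],260,210,340,300,7,'pics/s4.png')
c=manip.read_camera('wrist');crop(c['img'],150,150,420,350,2.9,'pics/w4.png')
E
```

```text
time: 5.95
eef_pos: [0.5224, -0.294, 0.0365]
orientation: [[0.0, -0.992, 0.122], [-0.0, 0.122, 0.992], [-1.0, -0.0, -0.0]]
ft_force: [0.7, -0.2, -0.7]
width: 0.0499
```

View pics/s4.png

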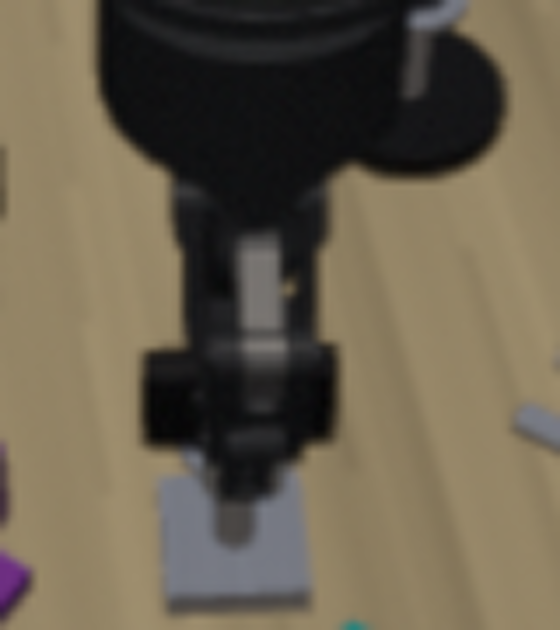

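View pics/w4.png

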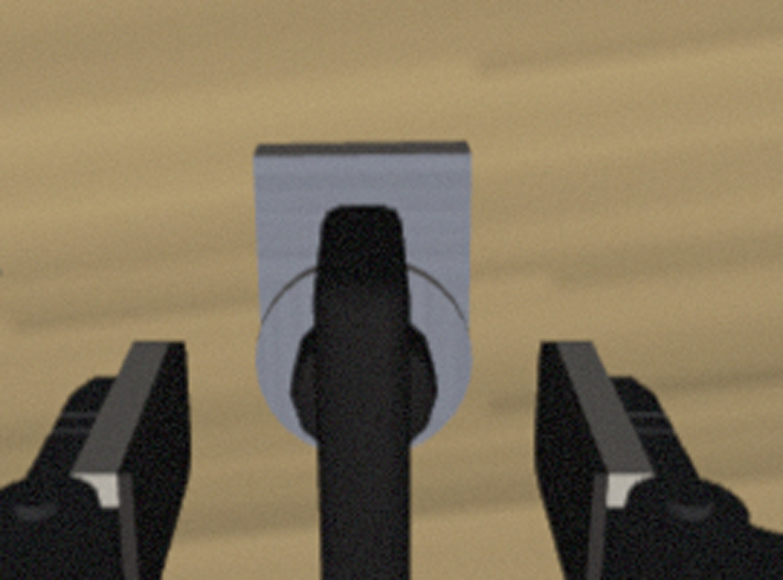

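```bash
python3 -m inch '{"offset":[[-0.004,0,0],[-0.004,0,0],[-0.004,0,0],[-0.004,0,0],[-0.004,0,0],[-0.004,0,0],[-0.004,0,0],[-0.004,0,0]],"roll":[0,0,0,0,0,0,0,0],"claw":[0.05,0.0,0.0,0.0,0.0,0.0,0.0,0.0]}' 60
python3 - <<'E'
from h import *
c=manip.read_camera('side');crop(c['img'],260,210,340,300,7,'pics/s5.png')
c=manip.read_camera('wrist');crop(c['img'],150,150,420,350,2.9,'pics/w5.png')
E
```

```text
time: 7.05
eef_pos: [0.5224, -0.2939, 0.0407]
orientation: [[0.0, -0.992, 0.122], [-0.0, 0.122, 0.992], [-1.0, -0.0, -0.0]]
ft_force: [-0.1, 1.3, 4.9]
width: 0.0104
```

View pics/s5.png

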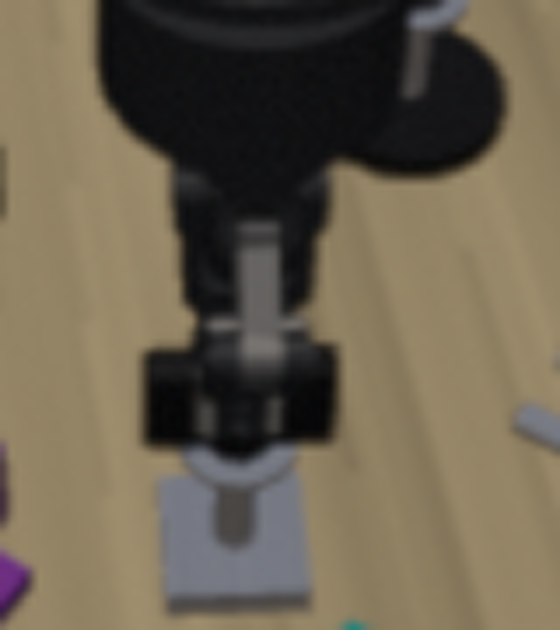

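View pics/w5.png

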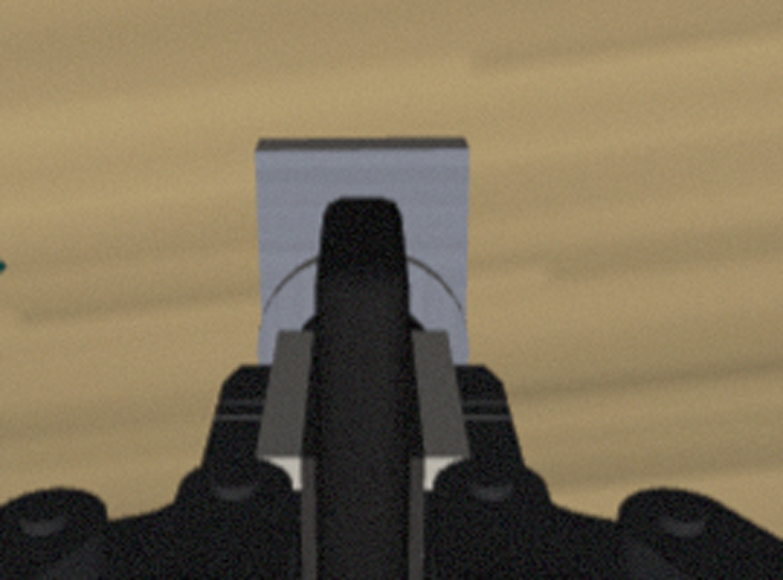

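Gripped: width is 10.4 mm and the pads are centred on the wing. Now I'll lift and carry.

```bash
python3 off.py "[.4952,.084,.15]"; python3 -m inch '{"offset":[[-0.02,0,0],[-0.05,0,0],[-0.08,0,0],[-0.11,0,0],[-0.11,0,0]],"roll":[0,0,0,0,0],"claw":[0,0,0,0,0]}' 80
python3 off.py "[.4952,.084,.15]"
```

```text
[.4952,.084,.15] [-0.1094  0.0732  0.3717]
t 7.15 [ 0.5224 -0.2939  0.0407] zang 82.97112747441474 0.010825112695281964
time: 7.78
eef_pos: [0.523, -0.2942, 0.1519]
orientation: [[0.002, -0.992, 0.123], [-0.001, 0.123, 0.992], [-1.0, -0.002, -0.001]]
ft_force: [0.3, -0.1, -4.4]
width: 0.0102
[.4952,.084,.15] [0.0014 0.0739 0.372 ]
t 7.775 [ 0.523  -0.2942  0.1519] zang 82.9605861924664 0.010195115611241517
```

```bash
python3 -m inch '{"offset":[[0,0.01,0.03],[0,0.02,0.08],[0,0.03,0.13],[0,0.04,0.18],[0,0.05,0.23],[0,0.06,0.28],[0,0.07,0.33],[0,0.074,0.36],[0,0.074,0.372],[0,0.074,0.372],[0,0.074,0.372]],"roll":[0,1,3,5,7,9,10,10.8,10.8,10.8,10.8],"claw":[0,0,0,0,0,0,0,0,0,0,0]}' 80
python3 - <<'E'
from h import *
import pickle
o=manip.get_obs();w=wcam(manip.read_camera('wrist'),o);s=manip.read_camera('side');c=manip.read_camera('scene')
pickle.dump((c,s,w),open('car.pkl','wb'))
crop(w['img'],0,0,560,420,1.42,'pics/w6.png');crop(s['img'],200,100,350,210,5,'pics/s6.png');crop(c['img'],270,170,430,340,3.5,'pics/c6.png')
print(o['ft_force'],o['width'])
E
python3 off.py "[.4952,.084,.15]"
```

```text
time: 9.15
eef_pos: [0.4944, 0.0829, 0.1501]
orientation: [[-0.0, -0.951, 0.308], [-0.001, 0.308, 0.951], [-1.0, 0.0, -0.001]]
ft_force: [0.1, 0.2, -2.9]
width: 0.01
[ 0.10527517  0.15561381 -2.89210615] 0.009959857259018953
[.4952,.084,.15] [ 0.0004 -0.0005  0.0008]
t 9.3 [0.4945 0.0834 0.1504] zang 72.092219652801 0.009667733690179491
```

View pics/w6.png

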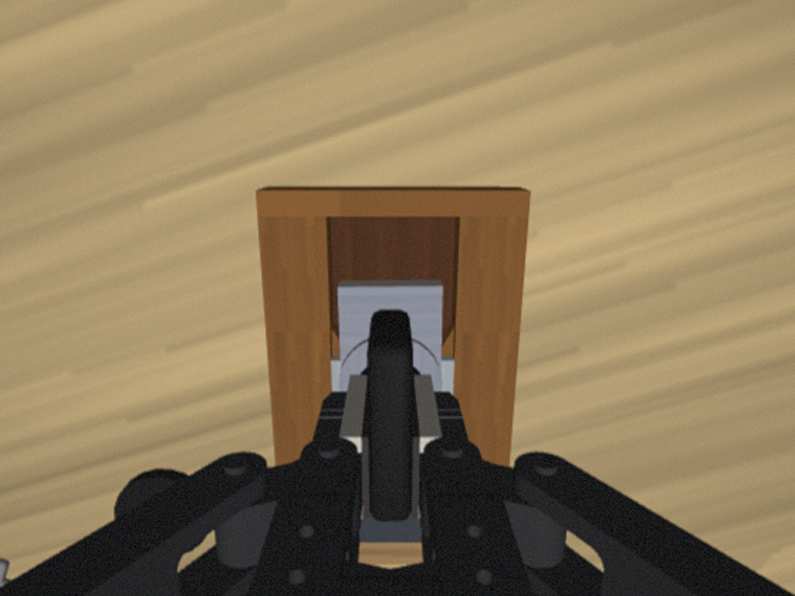

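View pics/s6.png

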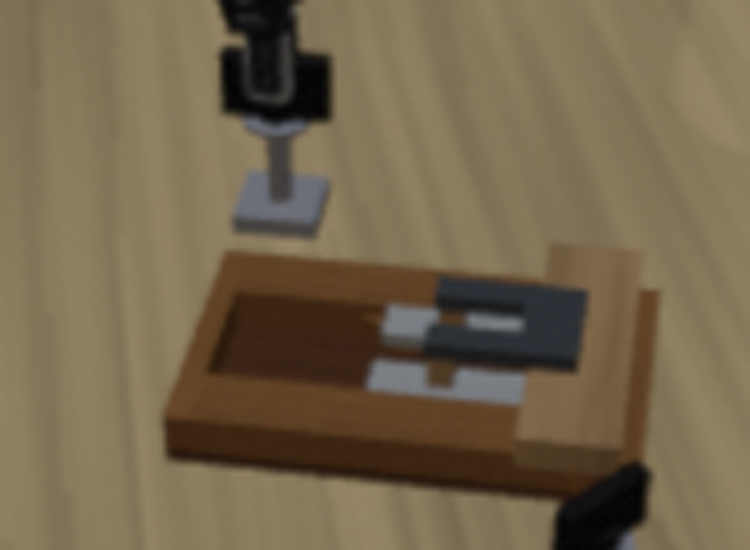

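View pics/c6.png

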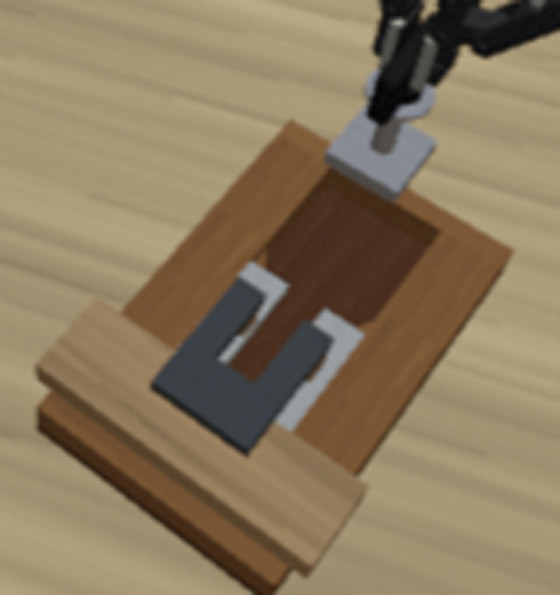

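The bolt hangs upright and square to the board. In the wrist view the head is centred at column 390 and the opening at about 393, so I'll shift about 1.5 mm and lower.

```bash
python3 -m inch '{"offset":[[0.03,0,0.0015],[0.06,0,0.0015],[0.08,0,0.0015],[0.09,0,0.0015],[0.095,0,0.0015],[0.095,0,0.0015],[0.095,0,0.0015]],"roll":[0,0,0,0,0,0,0],"claw":[0,0,0,0,0,0,0]}' 80
python3 - <<'E'
from h import *
o=manip.get_obs();w=wcam(manip.read_camera('wrist'),o);s=manip.read_camera('side')
crop(w['img'],0,0,560,420,1.42,'pics/w7.png');crop(s['img'],200,100,350,210,5,'pics/s7.png')
E
python3 off.py "[.4952,.084,.15]"
```

```text
time: 10.18
eef_pos: [0.4952, 0.0858, 0.0559]
orientation: [[0.001, -0.952, 0.306], [0.0, 0.306, 0.952], [-1.0, -0.001, 0.0]]
ft_force: [0.1, 0.9, -2.4]
width: 0.0095
[.4952,.084,.15] [-0.0941 -0.0006 -0.0016]
t 10.275 [0.4952 0.0857 0.0559] zang 72.16455156740501 0.010254900990703551
```

View pics/w7.png

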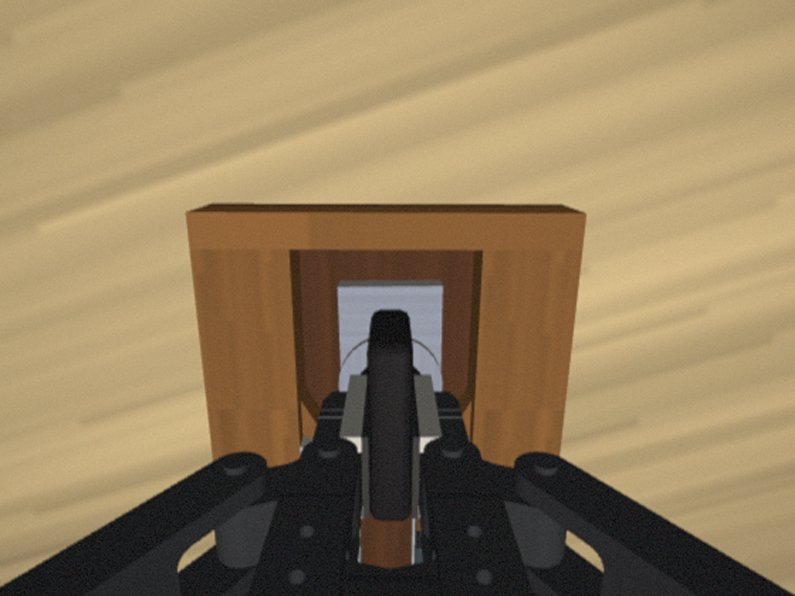

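View pics/s7.png

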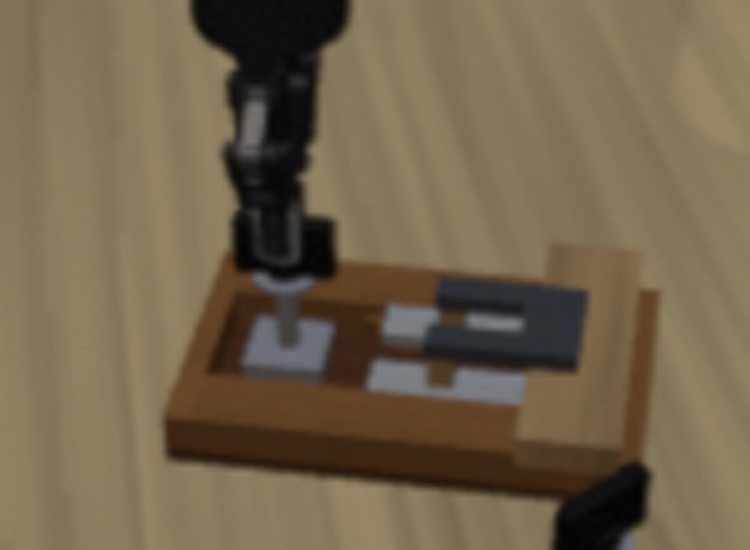

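```bash
python3 -m inch '{"offset":[[0.002,0,-0.0012],[0.004,0,-0.0012],[0.006,0,-0.0012],[0.006,0,-0.0012]],"roll":[0,0,0,0],"claw":[0,0,0,0]}' 80
python3 -m inch '{"offset":[[0.001,0,0],[0.001,0,0]],"roll":[0,0],"claw":[0,0]}' 80
```

```text
time: 10.78
eef_pos: [0.4945, 0.0846, 0.0492]
orientation: [[-0.0, -0.952, 0.306], [-0.0, 0.306, 0.952], [-1.0, 0.0, -0.0]]
ft_force: [-0.4, -0.1, -3.8]
width: 0.0097
time: 11.02
eef_pos: [0.4946, 0.0847, 0.0487]
orientation: [[0.0, -0.952, 0.306], [-0.0, 0.306, 0.952], [-1.0, -0.0, 0.0]]
ft_force: [-1.0, -0.1, 5.2]
width: 0.0094
```

Contact came at the predicted height. I'll raise 1 mm and slide about 40 mm, then check.

```bash
python3 -m inch '{"offset":[[-0.001,0,0],[-0.001,-0.01,0],[-0.001,-0.02,0],[-0.001,-0.03,0],[-0.001,-0.04,0],[-0.001,-0.05,0],[-0.001,-0.05,0]],"roll":[0,0,0,0,0,0,0],"claw":[0,0,0,0,0,0,0]}' 80
python3 - <<'E'
from h import *
o=manip.get_obs();w=wcam(manip.read_camera('wrist'),o);s=manip.read_camera('side')
crop(w['img'],0,0,560,420,1.42,'pics/w8.png');crop(s['img'],200,100,350,210,5,'pics/s8.png')
p=np.array(o['eef_pos'])[:2]-[.5021,.0821];print(p@[.952,-.306],p@[.306,.952],o['ft_force'])
E
```

```text
time: 11.9
eef_pos: [0.5426, 0.069, 0.0493]
orientation: [[0.0, -0.952, 0.307], [-0.0, 0.307, 0.952], [-1.0, -0.0, -0.0]]
ft_force: [-0.1, 0.5, -2.8]
width: 0.0098
0.04261451375443782 -9.836580401250024e-05 [-0.09994324  0.51330403 -2.84463175]
```

View pics/w8.png

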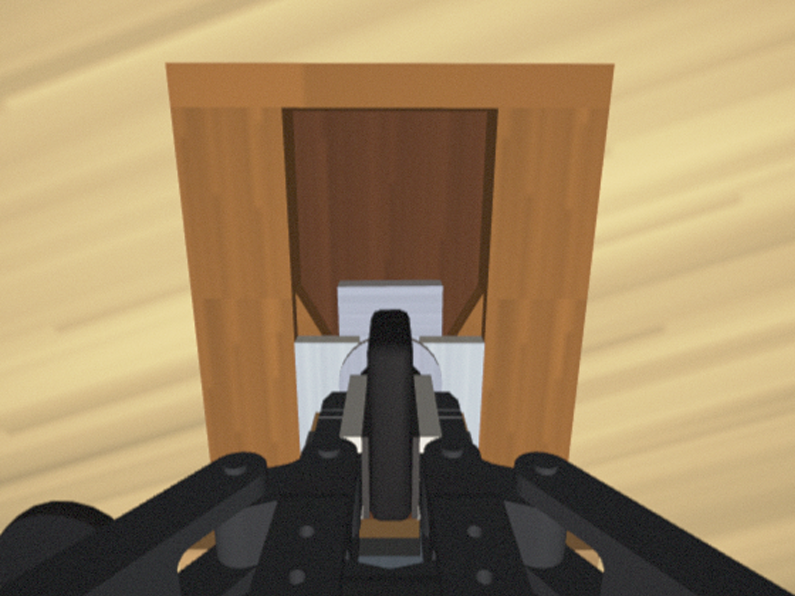

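View pics/s8.png

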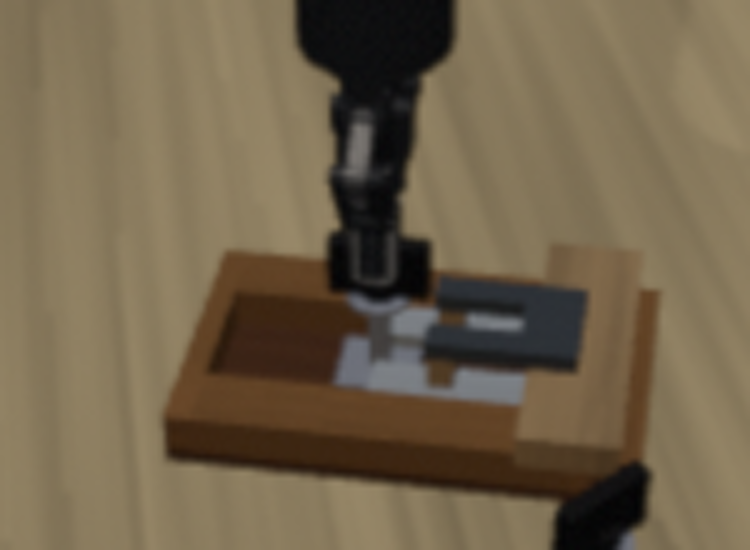

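The head is under the lips, centred and free of force. I'll slide on to the fork.

```bash
python3 -m inch '{"offset":[[0,-0.01,0],[0,-0.02,0],[0,-0.03,0],[0,-0.04,0],[0,-0.05,0],[0,-0.061,0],[0,-0.061,0],[0,-0.061,0]],"roll":[0,0,0,0,0,0,0,0],"claw":[0,0,0,0,0,0,0,0]}' 80
python3 - <<'E'
from h import *
o=manip.get_obs();w=wcam(manip.read_camera('wrist'),o);s=manip.read_camera('side');c=manip.read_camera('scene')
crop(w['img'],0,0,560,420,1.42,'pics/w9.png');crop(s['img'],200,100,350,210,5,'pics/s9.png');crop(c['img'],270,170,430,340,3.5,'pics/c9.png')
p=np.array(o['eef_pos'])[:2]-[.5021,.0821];print(p@[.952,-.306],p@[.306,.952],o['ft_force'],o['q'])
E
```

```text
time: 13.0
eef_pos: [0.5999, 0.0508, 0.0493]
orientation: [[-0.0, -0.952, 0.306], [-0.0, 0.306, 0.952], [-1.0, 0.0, -0.0]]
ft_force: [0.1, 0.4, -3.3]
width: 0.01
0.10266036237310747 7.232226379923559e-05 [ 0.1490669   0.44348427 -3.2822045 ] [-6.64736664 54.25845255 -2.54903248 87.71491928  3.34666796 38.12822306
 61.39850983]
```

View pics/w9.png

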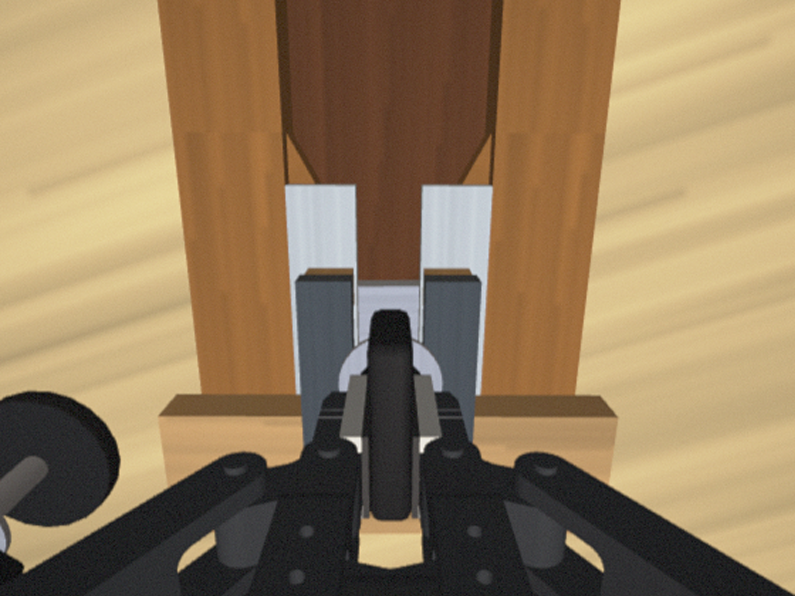

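View pics/s9.png

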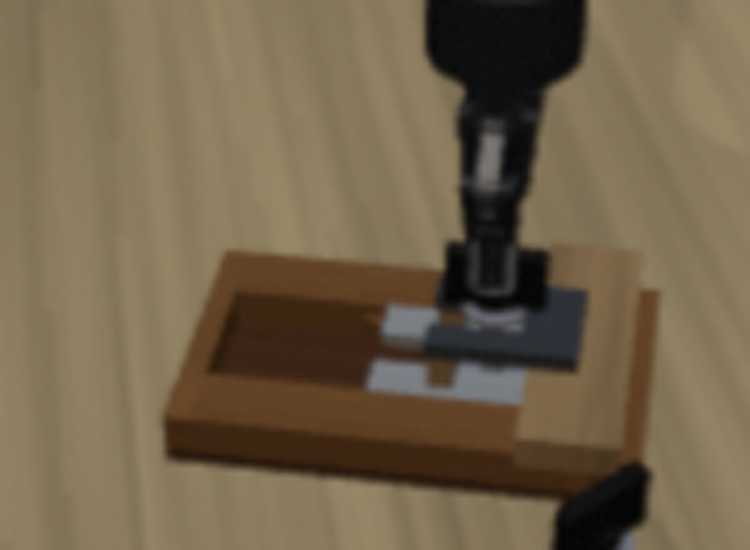

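View pics/c9.png

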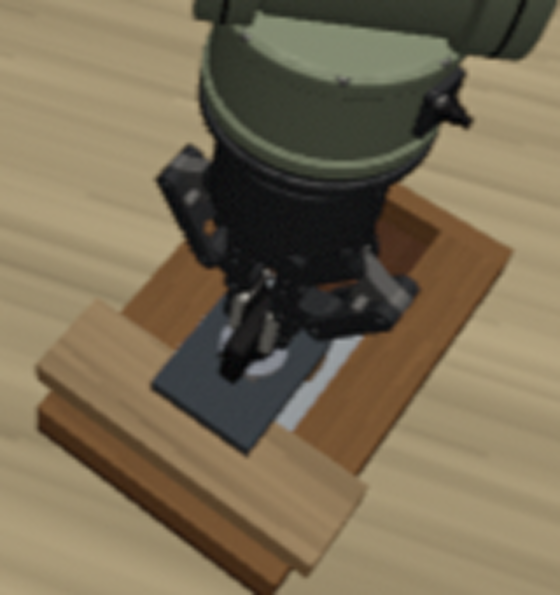

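The bolt is in the fork with the washer over both arms, and the measured jig x of about 103–104 agrees. I'll lower 0.5 mm to seat it and turn clockwise (positive roll) 96°: about 12° of head play plus about 84° on the nut.

```bash
python3 -m inch '{"offset":[[0.0005,0,0],[0.0005,0,0],[0.0005,0,0],[0.0005,0,0],[0.0005,0,0],[0.0005,0,0],[0.0005,0,0],[0.0005,0,0],[0.0005,0,0],[0.0005,0,0],[0.0005,0,0],[0.0005,0,0]],"roll":[6,12,18,24,30,36,42,48,48,48,48,48],"claw":[0,0,0,0,0,0,0,0,0,0,0,0]}' 80
python3 - <<'E'
from h import *
o=manip.get_obs();w=wcam(manip.read_camera('wrist'),o);s=manip.read_camera('side')
crop(w['img'],0,0,560,420,1.42,'pics/w10.png');crop(s['img'],200,100,350,210,5,'pics/s10.png')
p=np.array(o['eef_pos'])[:2]-[.5021,.0821];print(p@[.952,-.306],p@[.306,.952],o['ft_force'],o['ft_torque'],o['q'])
E
python3 off.py
```

```text
time: 14.65
eef_pos: [0.6002, 0.0506, 0.049]
orientation: [[-0.0, -0.41, 0.912], [0.0, 0.912, 0.41], [-1.0, 0.0, -0.0]]
ft_force: [0.4, -0.1, -3.2]
width: 0.01
0.10299969551843169 6.142138030018271e-05 [ 0.37847004 -0.09792013 -3.16557738] [0.06627594 0.00094342 0.05212511] [-12.74655679  54.94630754  10.22801689  87.91267594 -13.55011139
  38.35946768  28.07591663]
t 14.75 [0.6002 0.0506 0.0489] zang 24.186567710368234 0.010184215204849694
```

View pics/w10.png

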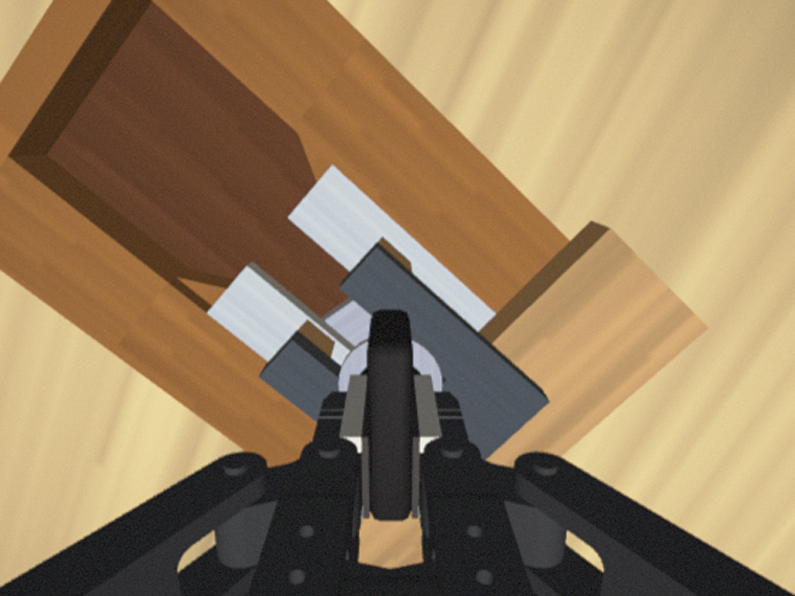

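View pics/s10.png

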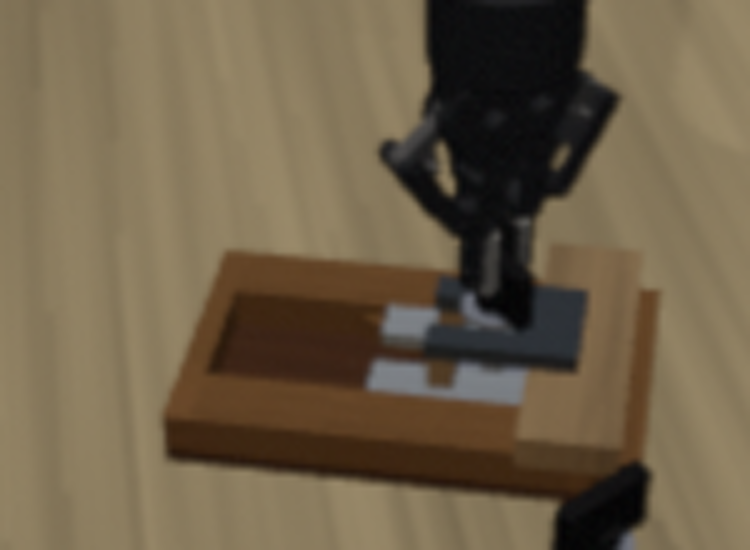

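The wing turns, the wrist torque of 0.05 N m matches the nut drag, and the head is jammed at its play limit. I'll do the second half.

```bash
python3 -m inch '{"offset":[[0,0,0],[0,0,0],[0,0,0],[0,0,0],[0,0,0],[0,0,0],[0,0,0],[0,0,0],[0.0003,0,0],[0.0005,0,0],[0.0005,0,0],[0.0005,0,0]],"roll":[6,12,18,24,30,36,42,48,48,48,48,48],"claw":[0,0,0,0,0,0,0,0,0,0,0,0]}' 80
python3 - <<'E'
from h import *
o=manip.get_obs();w=wcam(manip.read_camera('wrist'),o)
crop(w['img'],0,0,560,420,1.42,'pics/w11.png')
p=np.array(o['eef_pos'])[:2]-[.5021,.0821];print(p@[.952,-.306],p@[.306,.952],o['ft_force'],o['ft_torque'],o['q'])
E
python3 off.py
```

```text
time: 16.25
eef_pos: [0.6007, 0.0507, 0.0488]
orientation: [[0.001, 0.403, 0.915], [0.0, 0.915, -0.403], [-1.0, 0.001, 0.001]]
ft_force: [2.7, 1.7, 5.3]
width: 0.01
0.10341950335095046 0.00029354937804321884 [2.66633647 1.6794903  5.25574225] [ 0.39112887 -0.7201346   0.01954174] [-18.61751712  56.76700967  23.05023587  88.10589767 -29.78778938
  41.25696445  -5.9808222 ]
t 16.3 [0.6006 0.0507 0.0488] zang -23.75182294005698 0.01021678852766989
```

View pics/w11.png

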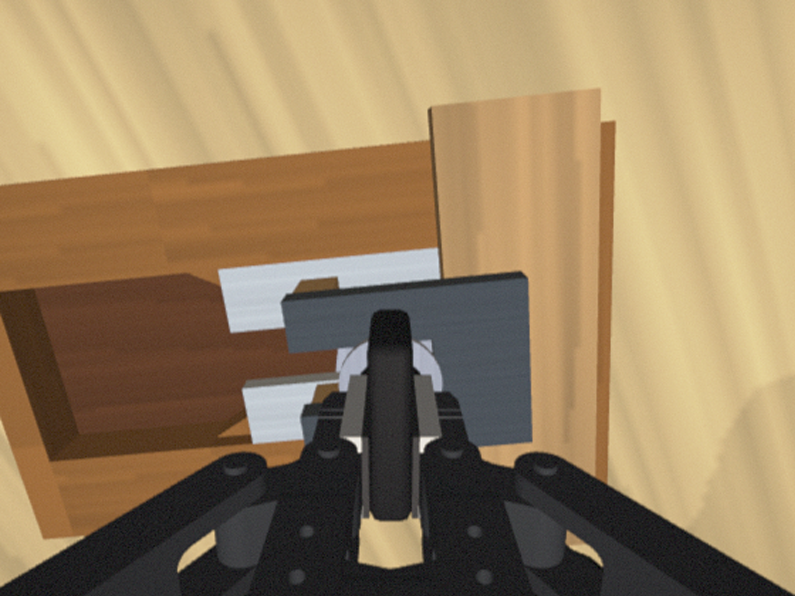

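Wing turned 96° in total, and the bolt is resting on the floor. Now I'll release and rise.

```bash
python3 -m inch '{"offset":[[0,0,0],[0,0,0],[0,0,0],[-0.01,0,0],[-0.03,0,0],[-0.06,0,0],[-0.1,0,0],[-0.14,0,0],[-0.14,0.0,0],[-0.14,0,0]],"roll":[0,0,0,0,0,0,0,0,0,0],"claw":[0.02,0.03,0.04,0.04,0.04,0.04,0.04,0.04,0.04,0.04]}'
python3 - <<'E'
from h import *
import pickle
o=manip.get_obs();w=wcam(manip.read_camera('wrist'),o);s=manip.read_camera('side');c=manip.read_camera('scene')
pickle.dump((c,s,w),open('end.pkl','wb'))
crop(w['img'],0,0,560,420,1.42,'pics/w12.png');crop(s['img'],200,100,350,210,5,'pics/s12.png');crop(c['img'],270,170,430,340,3.5,'pics/c12.png')
E
```

```text
time: 17.55
eef_pos: [0.5999, 0.0508, 0.1883]
orientation: [[-0.0, 0.404, 0.915], [0.0, 0.915, -0.404], [-1.0, -0.0, -0.0]]
ft_force: [0.1, -0.5, -1.2]
width: 0.0402
```

View pics/w12.png

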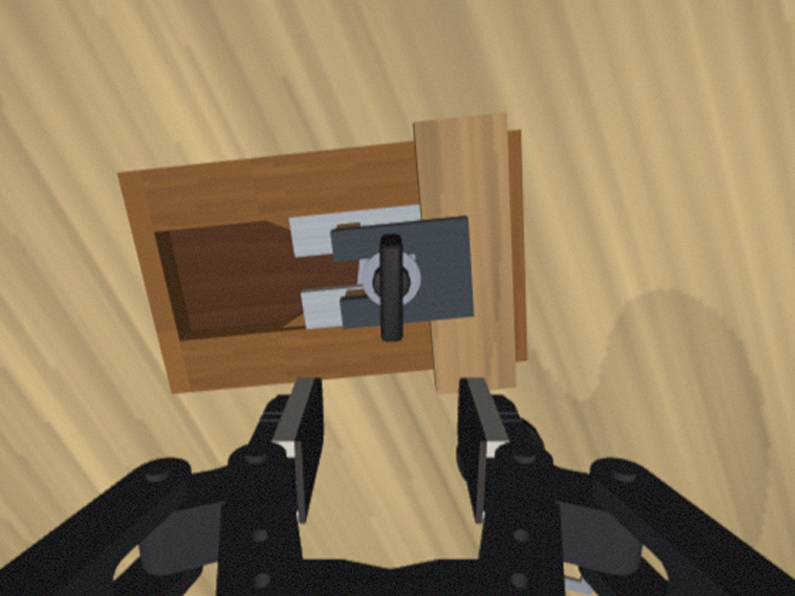

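View pics/s12.png

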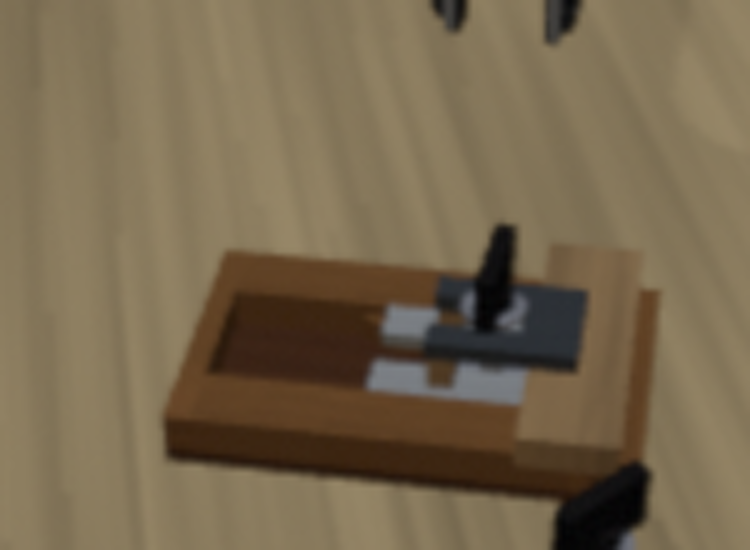

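View pics/c12.png

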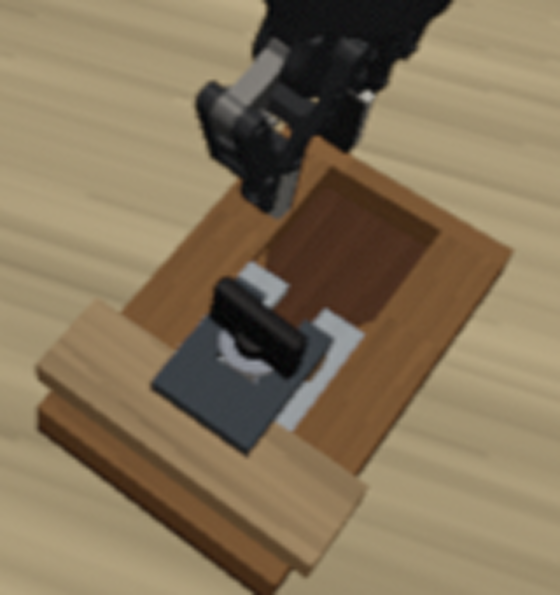

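```bash
python3 - <<'E'
from h import *
import pickle
c,s,w=pickle.load(open('end.pkl','rb'))
def show(n,cam,uv,z):
    P=back(cam,uv,z);d=P[:2]-[.5021,.0821];print(n,P.round(4),'jig x,y mm',(1000*np.array([d@[.952,-.306],d@[.306,.952]])).round(1))
show('washer w',w,(391/1.42,278/1.42),.064)
a=(391.5/1.42,236/1.42);b=(391.5/1.42,339/1.42)
show('wing a',w,a,.098);show('wing b',w,b,.098)
crop(w['img'],220,140,340,250,6.5,'pics/w13.png')
E
```

```text
washer w [0.602  0.0487 0.064 ] jig x,y mm [105.4  -1.2]
wing a [0.6145 0.0765 0.098 ] jig x,y mm [108.7  29.1]
wing b [0.5922 0.0259 0.098 ] jig x,y mm [102.9 -26. ]
```

View pics/w13.png

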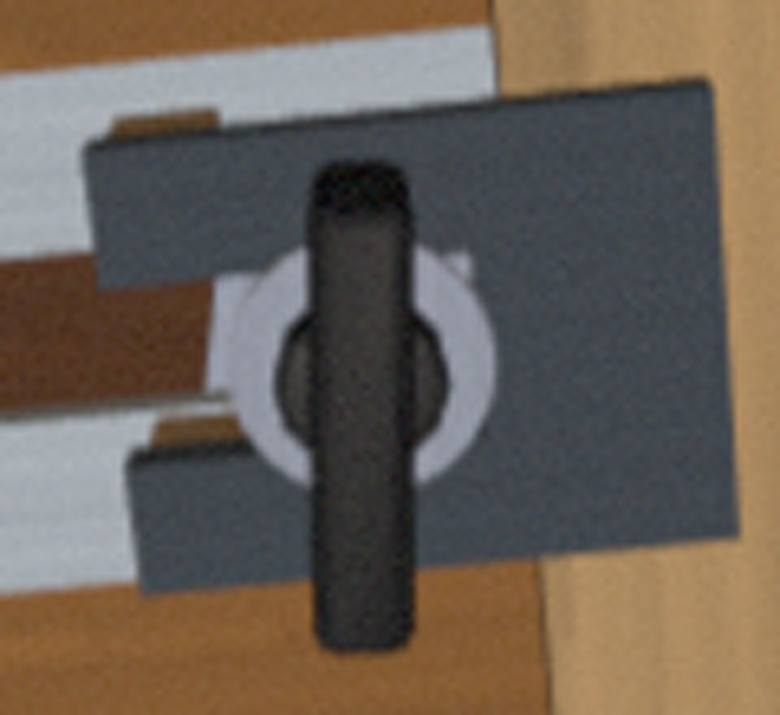

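The washer is at jig x of about 105, lying over both arms. The bolt is upright, the wing is across the slot and the head is about 10° clockwise. The gripper is clear, so I'll hand in.

```bash
python3 -c "
from rig import manip
print(manip.job_done(), manip.get_obs()['time'])"
```

```text
the job is handed in; nothing more can be done
the job is handed in; nothing more can be done
```

The square-head T-bolt is in the strap's fork with its nut turned tight. It stands upright and the gripper is clear. I handed the job in soon after 17.6 s of the 48 s allowed; no verdict is reported.

**What was done:** I picked the bolt up by its wing and lowered it square into the wide opening. With the nut still loose, I slid it into the fork. There I turned the wing 96° clockwise, seated the bolt on the slot floor, let go and rose 140 mm.

**Last checks:**
- **Position:** the pictures show the washer over both arms. It measures about 105 mm along the jig's x (target 104) and about 1 mm off the slot's centreline.
- **Nut turn:** the head had turned about 10° clockwise in the slot, so the nut itself turned roughly 86° (about 1.5 rad). This is worked out from the pictures, as the nut angle can't be read directly.
- **Force:** each reading I took stayed under 10 N. I did not log the force between readings.

**What disagreed:** the first closing missed. In the pictures the fingertips sat about 30–40 mm behind the reported TCP, so the fingers shut just above the wing without touching it. I regripped lower using the cameras, and the opening then read about 10 mm on the 12 mm wing.

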